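# Put a tin away in the worktop cupboard with a roller catch

### The arm

A 6-joint arm with a two-finger parallel gripper is mounted at the origin on a cart in front of the work surface, level with it; the furniture and walls round the work are solid. World frame = base frame: x ahead of the robot, y to its left, z up, the work surface at z = 0. Lengths are in mm, angles in rad, forces in N, time in s.
With the tool pointing down it reaches from about 275 to 825 mm from the base axis. Payload 4.9 kg.
Tool frame: the origin (TCP) lies at the very end of the fingers, on their centre line; the grasp point (between the pads) lies 19 mm behind it; z points along the fingers, y is the line along which they close (so a half turn about z gives the same grasp; the last joint's range is limited). The gripper opens to 85 mm and grips with 20 to 120 N. Pads are 22 mm wide; open, the fingers measure 114 mm over their backs; the gripper's body (76 mm by 85 mm) begins 54 mm behind the grasp point. The pads swing forward as they close: fully open they stand 13 mm farther back than shut.
Start: joints at [-1.325, 0.326, -0.193, 1.052, 0, 1.437], TCP at [203.917, -510.819, 231.281] pointing down, gripper open.
Joint ranges: [-2.65, 2.65], [-0.97, 1.79], [-1.3, 1.35], [-1.93, 2.1], [-1.47, 1.37], [-3.14, 3.14]. Speed limits (rad/s): [2.57, 2.57, 3.14, 3.14, 3.14, 3.14].

### API

Orientations are given as [roll, pitch, yaw] about the fixed x, y, z axes, in that order (R = Rz(yaw) Ry(pitch) Rx(roll)).
In Python, from bench import bot, solve_ik, imaging gives the robot as it stands. Calls block until the motion is done:
- bot.move_ptp(position, orientation): joint-space move of the TCP to a pose.
- bot.movel(position, rot=None, max_speed=150, threshold=None): straight line of the TCP; rot=None keeps the orientation; max_speed is the mean speed in mm/s. With threshold (N) it stops when the force on the tool has changed by that much, and returns True; else False.
- bot.move_j(angles): joint-space move.
- bot.grip(opening, effort=None): opening from 0.0 (shut) to 1.0 (fully open); effort is the grip in N (None keeps the last); returns when the fingers have stopped.
- bot.dwell(seconds).
- solve_ik(position, orientation): joint angles nearest the present ones, or None.
- bot.get_state(): the state.
- imaging.capture(name): name is "scene" or "top" or "wrist"; returns the picture (400x640x3 uint8, blue, green, red); there is no depth.
- imaging.camera_model(name): a dict with "K" (3x3 intrinsics, pixels), "position" and "rotation" of the camera in the world. Camera axes: x right, y up, looking along -z (the intrinsics and any distortion apply to the point x, -y, -z); pixel columns grow to the right and rows downward; lengths in mm; the calibration is good to about 2 mm. A picture is of the moment at which its call begins: read the wrist's pose just before it. camera_model takes no time and is no camera call; for the wrist camera it gives the pose at the moment of the call.
A pose or a line that the arm cannot do raises bot.IKError and nothing moves.
- bot.sign_off(): hands the job in; it is judged then, once.
The state is a dict: "t": time; "qpos": joint angles; "joint_velocities": joint speeds; "effort": joint torques, N m; "tcp_pos": TCP position; "orientation": TCP orientation; "contact_force": force on the tool from outside, world axes, zero at the start; "wrist_torque": the same for the moment, N m; "opening": opening from 0.0 (shut) to 1.0 (fully open); "gripper_force": force on a finger pad.
Only numpy, scipy, OpenCV 4.12 (cv2) and the standard library are available. Lean on these libraries where they do the work, as an engineer would, in place of code of your own. Each camera call takes 0.05 s, during which the arm holds its last target. There are 200 camera calls.

### The job

Pull the little worktop cupboard's door open through its roller catch, slide the tin into the cupboard so that it stands upright inside, then push the door until the catch snaps and the door is fully shut. Leave the two jars on the worktop where they are.

Things in the scene. Friction and masses are not known exactly. Their poses are not given: they have to be found in the camera images.
- cupboard: Fixed low wooden cupboard, 200 mm wide (its y), 150 deep (x), 86 high. Origin under its centre on the worktop; x to its back, y to its left seen from the front. Open front at x = -75 mm, closed by a white door. Walls 10 mm thick, back 8 mm, no floor (the tin slides in on the worktop), 76 mm clear under the top; the top begins 30 mm behind the front (x = -45 mm)
- cupboard_mouth (a point): Middle of the free way in, on the front plane at worktop level, 12 mm left of the cupboard's middle. The way is free 77 mm to either side: left to the wall, right to the white sprung roller of the catch, which stands out of the right wall 15 mm behind the front. Axes as the cupboard's
- door_hinge (a point): Upright hinge line of the door at worktop level: the cupboard's left front corner (cupboard x = -75, y = +100 mm). The door's outer end sweeps a 200 mm circle about it
- cupboard_door (a joint): Door angle, rad: 0 shut, grows as the right edge swings towards the robot, stop at 1.6; stays where left. Panel 14 mm thick in front of the front plane, 198 wide, 4 to 84 mm high. A tongue inside rides over the sprung roller: under 0.04 rad it is drawn home and held (about 10 N at the handle to pull out); from 0.1 to 0.04 it needs up to 15 N at the handle, else springs back
- door_handle (a point): Middle of the steel bar handle on the door's outside: bar 10 mm thick, 100 mm long, level, along the door, a post at each end. 135 mm from the hinge line along the door, 62 mm above the worktop. Its axis is 41 mm out from the door's face (55 mm from the plane of the hinge line): a 36 x 90 mm gap, open above and below, lies between bar and door
- tin: Round food tin with a coloured band, diameter 76 mm, 58 mm high, about 0.26 kg, standing on the worktop to the right of the door's sweep. Origin at the centre of its underside, z up; any turn about z is the same
- jam_jar: Bystander: glass jar with a white lid, 69 mm wide, 99 mm high, loose. Origin at the centre of its underside
- white_lid_jar: Bystander: small glass jar with a pale lid, 46 mm across, 72 mm high, loose. Origin at the centre of its underside
Not all that is in view belongs to the job. Leave any yellow look-alike of the tin alone.

How it is judged (in metres and radians):
On the way, in this order (a step that is already met when the one before it is completed fails the run):
1. the door has been pulled open, past the catch (more than 0.6 rad) (value of joint cupboard_door above 0.6 rad), for 0.2 s.
2. the tin stands inside the cupboard, behind its front (x of tin in the frame of cupboard between -0.041 and 0.06 m and y of tin in the frame of cupboard between -0.09 and 0.09 m and height (world z) of tin below 0.01 m and angle between tin's own z axis and vertical below 0.15 rad), for 0.2 s.
At the end, for the whole second after the job is handed in: The door is snapped shut (within 0.02 rad of 0), the tin stands upright (within 0.15 rad) and still on the worktop inside the cupboard, between its side walls and wholly behind its front (its centre at least 34 mm behind the front plane) (all of step 2 and value of joint cupboard_door below 0.02 rad and linear speed of tin below 0.02 m/s); the robot touches nothing.
It fails at once if the tin was tipped over (more than 0.6 rad) (angle between tin's own z axis and vertical above 0.6 rad).
It fails at once if a jar was shifted by more than 30 mm (distance of any of jam_jar, white_lid_jar from where it was at the start of the episode above 0.03 m).
It also fails if it takes over 72 s, if anything falls off the work surface, if the arm or the gripper's body presses on something with over 40 N, if the wrist force passes 120 N, or if a joint passes its speed limit or range.

## Working session

There is one attempt and no reset: what is moved stays moved. The work goes in short steps, each a Python script; the robot and the scene stay as the last script left them, time stands still between calls to the robot, and variables do not carry over. Pictures are saved under pics/ and viewed, at most 12 in all, crops included, and the job is handed in when it is done.

```bash
ls; mkdir -p pics; python3 - <<'E'
from bench import bot, solve_ik, imaging
import cv2,numpy as np
for n in("scene","top"):
    cv2.imwrite(f"pics/{n}0.png",imaging.capture(n)); m=imaging.camera_model(n); print(n,{k:np.round(v,3).tolist() if not isinstance(v,str) else v for k,v in m.items()})
s=bot.get_state();print(s["t"],s["opening"],s["orientation"])
E
```

```text
pics
scene {'K': [[478.0, 0.0, 315.934], [0.0, 478.0, 202.084], [0.0, 0.0, 1.0]], 'position': [-824.711, -9.611, 1088.306], 'rotation': [0.937, 0.014, -1.592]}
top {'K': [[451.333, 0.0, 321.696], [0.0, 451.333, 189.716], [0.0, 0.0, 1.0]], 'position': [335.731, -30.408, 1384.193], 'rotation': [0.169, -0.009, -1.578]}
0.1 1.0020000626456143 [-3.14007632e+00 -2.09977400e-04  3.79787570e-01]
```

View pics/scene0.png

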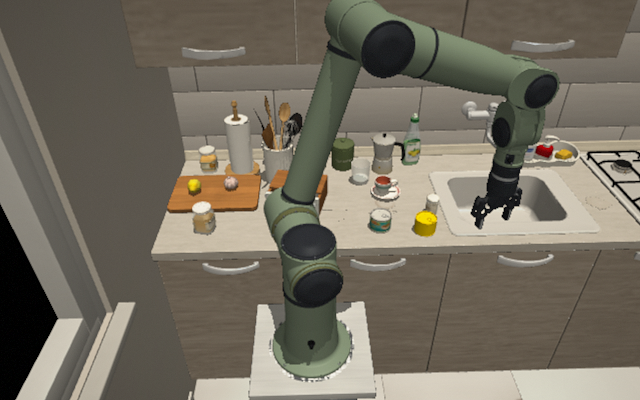

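View pics/top0.png

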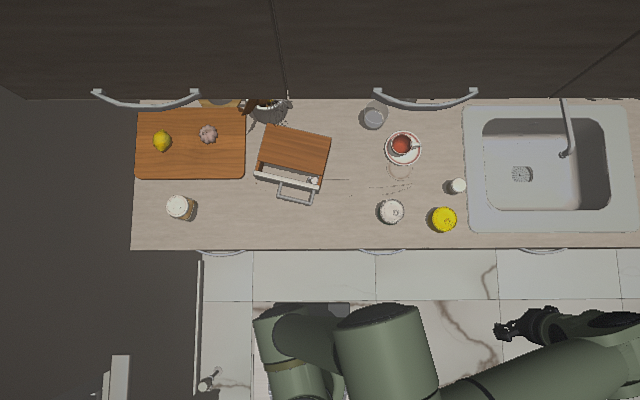

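```bash
cat > h.py <<'E'
from bench import bot, solve_ik, imaging
import cv2,numpy as np
from scipy.spatial.transform import Rotation as R
def cam(n):
    m=imaging.camera_model(n); r=np.array(m["rotation"],float)
    return np.array(m["K"]),np.array(m["position"]),(R.from_euler("xyz",r).as_matrix() if r.size==3 else r)
def ray(c,px):
    K,p,Rm=c; v=np.linalg.inv(K)@[px[0],px[1],1]; d=Rm@[v[0],-v[1],-v[2]]; return p,d/np.linalg.norm(d)
def onz(c,px,z):
    p,d=ray(c,px); return p+d*(z-p[2])/d[2]
def tri(obs):
    A=0;b=0
    for c,px in obs:
        p,d=ray(c,px); M=np.eye(3)-np.outer(d,d); A=A+M; b=b+M@p
    return np.linalg.solve(A,b)
def proj(c,X):
    K,p,Rm=c; v=Rm.T@(np.array(X,float)-p); q=K@[v[0],-v[1],-v[2]]; return q[:2]/q[2]
def crop(n,box,s,f):
    im=imaging.capture(n) if isinstance(n,str) else n; x0,y0,x1,y1=box
    cv2.imwrite(f,cv2.resize(im[y0:y1,x0:x1],None,fx=s,fy=s,interpolation=cv2.INTER_CUBIC))
E
python3 - <<'E'
from h import *
print(imaging.camera_model("top").keys(),imaging.camera_model("scene").get("distortion"))
a=cv2.imread("pics/top0.png")[115:240,240:400]; b=cv2.imread("pics/scene0.png")[165:250,260:450]
f=lambda i,s:cv2.resize(i,None,fx=s,fy=s,interpolation=cv2.INTER_CUBIC)
crop(cv2.imread("pics/top0.png"),(240,110,400,225),5,"pics/c1.png")
c=cam("top")
for n,p,z in (("tin",(391,211),58),("yellow",(444,219),58),("lidjar",(457,185),72),("jam",(177,205),99)): print(n,onz(c,p,z).round(), proj(cam("scene"),onz(c,p,z)).round(1))
E
```

```text
dict_keys(['K', 'position', 'rotation']) None
tin [ 497. -248.   58.] [380.  214.1]
yellow [ 472. -405.   58.] [425.9 217.4]
lidjar [ 571. -445.   72.] [431.7 197.1]
jam [513. 371.  99.] [202.  206.3]
```

View pics/c1.png

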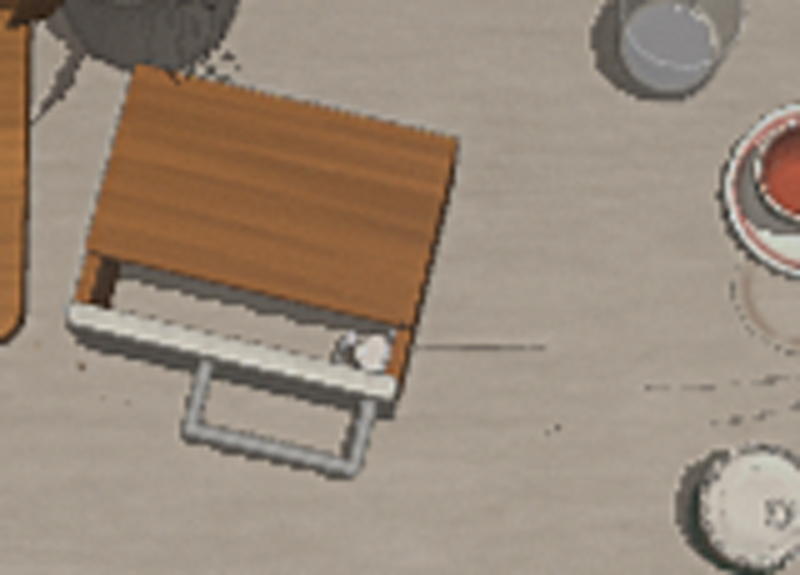

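```bash
cat >> h.py <<'E'
from scipy.optimize import least_squares
E
python3 - <<'E'
from h import *
c=cam("top")
g=lambda u,v:(240+u/5-.4,110+v/5-.4)
obs=[((75,100,86),(135,67)),((75,-100,86),(458,138)),((-45,100,86),(93,253)),((-45,-100,86),(413,328)),((-130,15,67),(188,430)),((-130,-85,67),(352,468)),((-89,100,84),(70,320)),((-89,-98,84),(393,395))]
def W(p,X):
    ca,sa=np.cos(p[2]),np.sin(p[2]); return [p[0]+ca*X[0]-sa*X[1],p[1]+sa*X[0]+ca*X[1],X[2]]
r=least_squares(lambda p:np.concatenate([proj(c,W(p,X))-g(*u) for X,u in obs]),[620,0,0])
p=r.x;print(p,r.fun.reshape(-1,2).round(1).tolist())
for n,X in dict(hinge=(-75,100,0),handle=(-130,-35,62),mouth=(-75,12,0)).items(): print(n,np.round(W(p,X)))
im=cv2.imread("pics/scene0.png");cs=cam("scene")
for X,_ in obs: 
    q=proj(cs,W(p,X));print(q.round(1).tolist(),end=" ")
crop(im,(255,160,445,245),4,"pics/c2.png")
E
```

```text
[ 6.67145331e+02  4.03515106e+01 -2.40317978e-01] [[0.1, -1.1], [0.6, -0.2], [-1.7, -0.3], [0.3, 0.2], [0.7, -0.4], [0.8, -0.2], [-0.9, 0.7], [0.1, 1.1]]
hinge [618. 155.   0.]
handle [533.  37.  62.]
mouth [597.  70.   0.]
[277.8, 169.0] [327.9, 174.5] [268.8, 186.0] [321.4, 192.1] [285.0, 206.2] [312.3, 209.6] [265.3, 193.1] [318.3, 199.4]
```

View pics/c2.png

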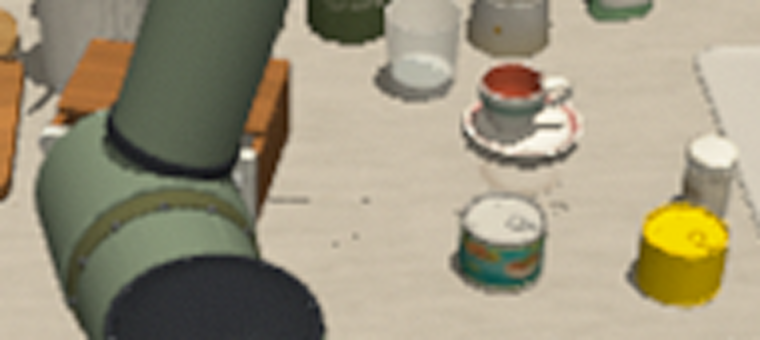

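The things that could be mistaken for the tin are the yellow look-alike (top 444,219), the white-lid jar (457,186), the cup (402,145) and the grey glass (373,117). The teal-banded tin at top (391,211) / scene (380,220) fits the description, and the enlarged crop confirms it. The cupboard fit agrees with the scene view: door right edge at (318,199).

```bash
cat >> h.py <<'E'
P=np.array([667.1,40.35,-0.2403])
def C2W(x,y,z):
    ca,sa=np.cos(P[2]),np.sin(P[2]); return [P[0]+ca*x-sa*y,P[1]+sa*x+ca*y,z]
def hand(th,z):
    c,s=np.cos(-th),np.sin(-th); x,y=-55,-135
    return C2W(-75+c*x-s*y,100+s*x+c*y,z),[np.pi,0,P[2]+np.pi/2-th]
E
python3 - <<'E'
from h import *
for th in (0,.5,1,1.5):
    print(th,np.round(solve_ik(*hand(th,40)),2), np.round(hand(th,40)[0]))
for x in(-62,-200): print(np.round(solve_ik(C2W(x,12,20),[np.pi,0,P[2]]),2))
print(np.round(solve_ik([497,-248,20],[np.pi,0,P[2]]),2))
bot.move_ptp([460,-248,230],[np.pi,0,P[2]])
c1=cam("wrist");i1=imaging.capture("wrist")
pos,o=hand(0,230)
bot.move_ptp(pos,o)
c2=cam("wrist");i2=imaging.capture("wrist")
cv2.imwrite("pics/w1.png",i1);cv2.imwrite("pics/w2.png",i2)
np.savez("wc.npz",*c1,*c2)
print("tin pred",proj(c1,[497,-248,58]),"hinge/handle pred",[proj(c2,X).round() .tolist() for X in (C2W(-130,15,62),C2W(-130,-85,62),C2W(-89,-98,84),C2W(-45,-100,86))])
print(bot.get_state()["t"],c2[1])
E
```

```text
0 [-0.07  0.5  -0.47  0.59  0.    1.74] [533.  37.  40.]
0.5 [ 0.04  0.45 -0.58  0.55  0.    2.35] [486.  93.  40.]
1 [ 0.19  0.46 -0.56  0.55  0.    3.  ] [473. 164.  40.]
1.5 [ 0.3   0.52 -0.44  0.61  0.   -2.67] [494. 232.  40.]
[-0.01  0.65 -0.26  0.66  0.   -2.91]
[ 0.05  0.47 -0.61  0.49  0.   -2.85]
[-0.6   0.56 -0.43  0.58  0.    2.79]
tin pred [314.24047589 147.96726325] hinge/handle pred [[322.0, 134.0], [322.0, 222.0], [359.0, 240.0], [399.0, 242.0]]
2.7083 [552.77821687 117.77917653 372.05411273]
```

```bash
python3 - <<'E'
import cv2,numpy as np
a=cv2.imread("pics/w1.png");b=cv2.imread("pics/w2.png")
cv2.imwrite("pics/m1.png",np.vstack([cv2.resize(a,(480,300),interpolation=3),cv2.resize(b,(480,300),interpolation=3)]))
E
```

```text
(no output)
```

View pics/m1.png

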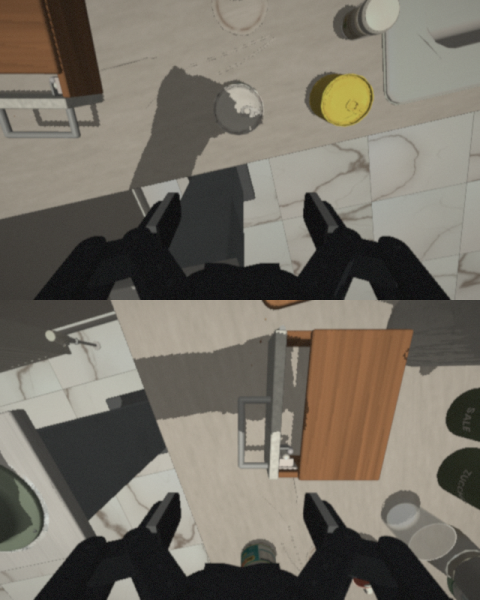

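```bash
sed -i 's/P\[2\]+np.pi\/2-th/P[2]-np.pi\/2-th/' h.py; python3 - <<'E'
from h import *
z=np.load("wc.npz");c1=[z[f"arr_{i}"] for i in range(3)];c2=[z[f"arr_{i}"] for i in range(3,6)];ct=cam("top");cs=cam("scene")
g=lambda u,v:(240+u/5-.4,110+v/5-.4)
print("tin",tri([(ct,(391.5,210.5)),(c1,(319,144)),(cs,(380.5,214))]),onz(c1,(319,144),58))
print("bar L",tri([(ct,g(188,430)),(c2,(320,131))]),C2W(-130,15,62));print("bar R",tri([(ct,g(352,468)),(c2,(320,222))]),C2W(-130,-85,62))
print("lid",tri([(ct,g(393,395)),(c2,(360,238))]),C2W(-89,-98,84))
# go: half turn, descend on bar
pos,o=hand(0,230)
bot.move_ptp(pos,o)
bot.grip(0.42)
hit=bot.movel(hand(0,42)[0],None,120,threshold=8)
s=bot.get_state();print(hit,s["tcp_pos"],s["opening"],s["contact_force"],s["t"],s["qpos"][5])
cv2.imwrite("pics/w3.png",imaging.capture("wrist"))
E
```

```text
tin [ 499.29909689 -251.67165017   55.51420903] [ 499.90978698 -254.06343333   58.        ]
bar L [544.04764317  89.02986592  59.75411627] [np.float64(544.405249610634), np.float64(85.85822153074258), 62]
bar R [519.47362762  -8.63069148  68.76403506] [np.float64(520.6058478987738), np.float64(-11.26844050475367), 62]
lid [560.1225599  -32.95737412  81.72772435] [np.float64(557.3338571107855), np.float64(-33.65266127123083), 84]
False [533.08210247  37.28610073  42.63650405] 0.41879758469447464 [ 0.67022943 -0.70471774  0.07934963] 7.6083 -1.39887292803967
```

View pics/w3.png

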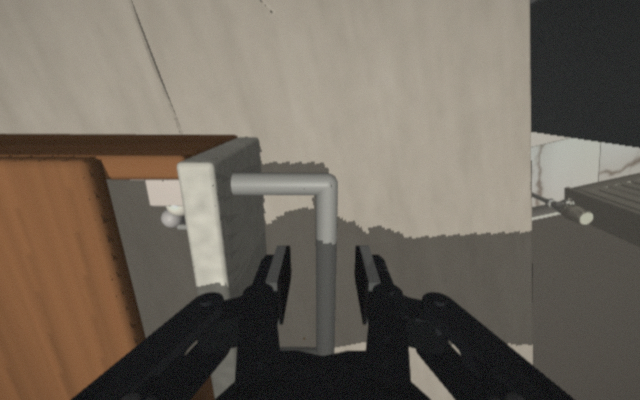

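The picture shows the bar (column 326) centred between the fingers, with one finger in the gap. Next I grip it and swing the door.

```bash
python3 - <<'E'
from h import *
bot.grip(0.0,40)
s=bot.get_state();print("grip",s["opening"],s["gripper_force"],s["contact_force"].round(1) if hasattr(s["contact_force"],'round') else s["contact_force"])
for th in (.1,.3,.55,.8,1.05,1.3,1.5):
    p,o=hand(th,42); bot.movel(p,o,80 if th>.1 else 40)
    s=bot.get_state();print(th,np.round(s["contact_force"],1),round(s["opening"],3),round(s["t"],1))
bot.dwell(.2);bot.grip(0.42)
s=bot.get_state();print(s["opening"],np.round(s["contact_force"],1))
bot.movel(hand(1.5,200)[0],None,200)
cv2.imwrite("pics/t2.png",imaging.capture("top")[100:260,130:480]); print(bot.get_state()["t"])
crop(imaging.capture("top"),(140,100,480,260),2,"pics/t2.png")
E
```

```text
grip 0.1011351565527158 39.08681094646454 [-3.   1.9  5.9]
0.1 [-2.2 -1.1  5.6] 0.099 8.5
0.3 [-4.  -1.9  6.9] 0.098 9.1
0.55 [-4.2 -1.   8.1] 0.103 9.7
0.8 [-4.9 -0.5 10.3] 0.1 10.3
1.05 [-5.   1.1  9.4] 0.099 10.9
1.3 [-5.1  2.5  8. ] 0.098 11.5
1.5 [-4.9  3.1  7.2] 0.096 12.0
0.4196160758802685 [ 0.  -0.1 -0. ]
13.5667
```

View pics/t2.png

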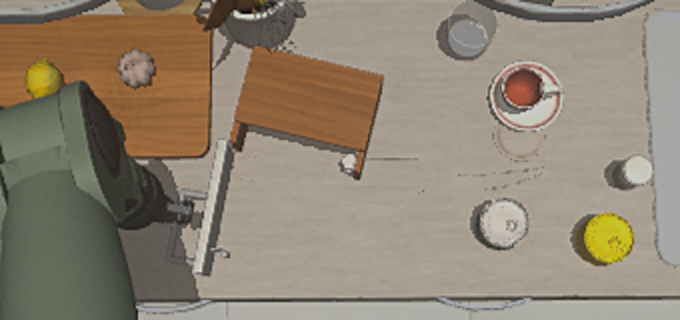

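Door is open about 1.5 rad (panel from (225,145) to (205,270) in the crop), and the tin hasn't moved, at (503,222). Next I go above the tin for a close look.

```bash
python3 - <<'E'
from h import *
o=[np.pi,0,P[2]+np.pi]
bot.move_ptp([499,-251,200],o); bot.grip(1.0)
bot.movel([499,-251,105],None,150)
c=cam("wrist");im=imaging.capture("wrist");cv2.imwrite("pics/w4.png",im)
np.savez("wc4.npz",*c)
ang=np.linspace(0,2*np.pi,13)[:-1]
for z in(58,0):
  print(z,[proj(c,[499+38*np.cos(a),-251+38*np.sin(a),z]).round().astype(int).tolist() for a in ang])
print(bot.get_state()["t"])
E
```

```text
58 [[334, 268], [357, 257], [372, 237], [374, 211], [362, 188], [338, 174], [309, 173], [284, 187], [271, 210], [272, 235], [286, 256], [308, 267]]
0 [[332, 234], [350, 225], [362, 208], [363, 188], [353, 169], [334, 158], [312, 157], [292, 168], [282, 186], [282, 207], [293, 224], [311, 234]]
16.75
```

View pics/w4.png

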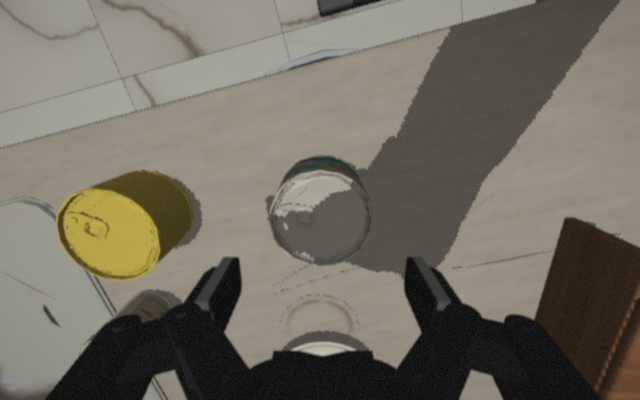

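```bash
python3 - <<'E'
from h import *
z=np.load("wc4.npz");c=[z[f"arr_{i}"] for i in range(3)]
t=onz(c,(319.5,217),58);print(t)
x,y=t[:2]
print(bot.movel([x,y,20],None,80,threshold=8))
s0=bot.get_state()
bot.grip(0.0,45); s=bot.get_state();print("grip",s["opening"],s["gripper_force"],np.round(s["contact_force"],1))
bot.movel([x,y,25],None,60)
bot.movel(C2W(-180,12,25),None,150)
s=bot.get_state();print(s["opening"],np.round(s["contact_force"],1),s["t"])
print(bot.movel(C2W(-64,12,25),None,80,threshold=10))
s=bot.get_state();print(s["tcp_pos"],np.round(s["contact_force"],1))
print(bot.movel(list(s["tcp_pos"][:2])+[20.5],None,30,threshold=6))
bot.grip(1.0); s=bot.get_state();print(s["opening"],np.round(s["contact_force"],1),s["t"])
bot.movel(list(s["tcp_pos"][:2])+[110],None,120)
s=bot.get_state();q=s["tcp_pos"];ca,sa=np.cos(P[2]),np.sin(P[2])
bot.movel(C2W(-130,12,110),None,150)
crop("wrist",(0,0,640,400),1,"pics/w5.png");print(bot.get_state()["t"])
E
```

```text
[ 493.81224617 -251.75851872   58.        ]
False
grip 0.8656674784687975 52.58346498012543 [-0.9  1.   5.5]
0.8694316098163358 [-0.4  0.4 -1.5] 20.9333
False
[607.25338455  67.38353774  24.96306205] [-0.7 -0.6 -1.9]
True
0.9978763596607361 [ 0.2  0.2 -0.5] 23.0333
24.5667
```

View pics/w5.png

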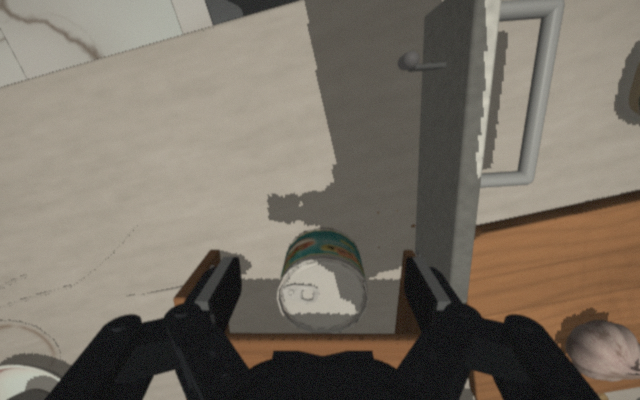

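The tin stands upright in the mouth (324,290), centred between the walls. Next I push it in with the half-open fingers as a cradle.

```bash
python3 - <<'E'
from h import *
bot.grip(0.5)
bot.movel(C2W(-132,12,24),None,120)
print(bot.movel(C2W(-66,12,24),None,60,threshold=12))
s=bot.get_state();print(np.round(s["tcp_pos"],1),C2W(-66,12,24),np.round(s["contact_force"],1))
bot.movel(C2W(-140,12,24),None,150)
bot.movel(C2W(-140,12,120),None,200)
crop("wrist",(0,0,640,400),1,"pics/w6.png");np.savez("wc6.npz",*cam("wrist"))
c=cam("wrist")
for x in(-40,-25,-15): print(x,proj(c,C2W(x-38,12,58)),proj(c,C2W(x-38,12,0)))
print("front edge of top",proj(c,C2W(-45,12,86)))
print(bot.get_state()["t"])
E
```

```text
False
[606.   67.6  24. ] [np.float64(605.8523312619957), np.float64(67.71280457408722), 24] [ 0.3  0.4 -0.1]
-40 [322.45400563 286.83732342] [322.40441462 252.2995534 ]
-25 [322.47052592 301.82125273] [322.41870803 265.09435009]
-15 [322.48117958 311.48415192] [322.42798213 273.39610254]
front edge of top [322.52522332 344.79703621]
28.5
```

View pics/w6.png

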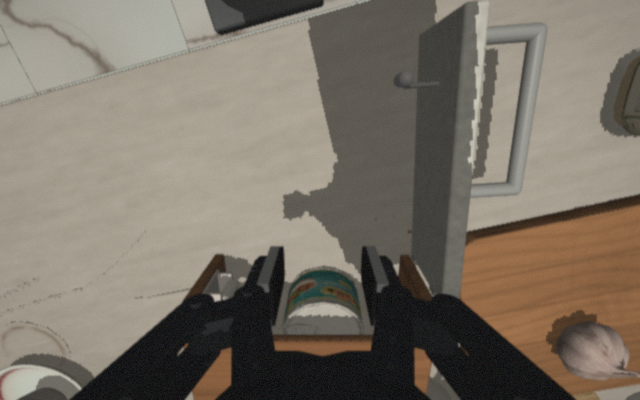

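Tin front rim is at rows 302 (top) / 265 (bottom), which puts the tin at x ≈ -25 mm, upright and inside. Next I close the door by its handle.

```bash
python3 - <<'E'
from h import *
bot.movel(C2W(-140,12,200),None,200)
bot.grip(0.42)
bot.move_ptp(*hand(1.5,200))
print(bot.movel(hand(1.5,42)[0],None,120,threshold=8))
bot.grip(0.0,40);s=bot.get_state();print("grip",s["opening"],np.round(s["contact_force"],1))
for th in (1.3,1.05,.8,.55,.3,.12,.05,0,-.02):
    p,o=hand(th,42); h=bot.movel(p,o,80 if th>.2 else 40,threshold=35 if th<=0 else None)
    s=bot.get_state();print(th,h,np.round(s["contact_force"],1),round(s["opening"],3),round(s["t"],1))
bot.grip(0.42);s=bot.get_state();print(s["opening"],np.round(s["contact_force"],1))
p=s["tcp_pos"];bot.movel([p[0],p[1],200],None,150)
bot.movel([420,-60,220],None,200)
crop("top",(240,110,400,225),4,"pics/t3.png");print(bot.get_state()["t"])
E
```

```text
False
grip 0.10495366640637678 [-0.9  0.6  5. ]
1.3 False [-1.8  0.4  6.1] 0.1 32.3
1.05 False [-0.8 -0.6  7.8] 0.101 32.9
0.8 False [-0.3  0.2  7.5] 0.101 33.5
0.55 False [-1.  -0.1  6.9] 0.1 34.1
0.3 False [1.1 0.7 5.5] 0.096 34.7
0.12 False [1.7 1.9 5.2] 0.103 35.5
0.05 False [-2.5  5.4  8.8] 0.1 35.9
0 False [-3.   5.5 10. ] 0.099 36.3
-0.02 False [-8.7 10.4 16.5] 0.098 36.5
0.42036568069996466 [-4.1  2.7  2.2]
39.0583
```

View pics/t3.png

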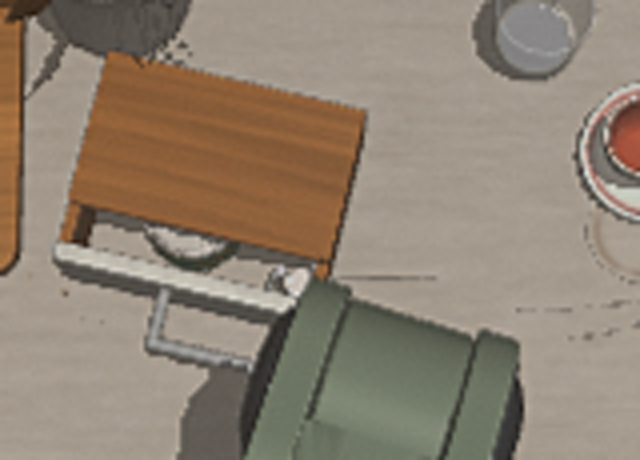

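The door sits at the same pixels as at the start (handle corner (150,347)), with the tin behind it. I check the residual force and the pixel difference, then hand in.

```bash
python3 - <<'E'
from h import *
bot.movel([330,-250,260],None,250); bot.dwell(.5)
a=cv2.cvtColor(cv2.imread("pics/top0.png"),6)[182:212,250:322].astype(np.float32);b=cv2.cvtColor(imaging.capture("top"),6)[182:212,250:322].astype(np.float32)
print(np.abs(a-b).mean(),np.percentile(np.abs(a-b),[50,95,99]),cv2.phaseCorrelate(a,b))
s=bot.get_state();print(np.round(s["contact_force"],1),s["t"])
if np.abs(a-b).mean()<6: print(bot.sign_off())
E
```

```text
3.9541667 [4. 6. 7.] ((0.005325615691361918, 0.01341707976623674), 1.0075681461228265)
[-1.1  0.2 -0.6] 40.6167
the job is handed in; nothing more can be done
None
```

I opened the door past its catch, slid the tin in upright (about 50 mm behind the front plane) and snapped the door shut. The handle region looks the same as at the start and I never moved near the jars; I handed the job in at about 41 s, and no verdict came back.

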